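# Put the reagent bottles into their spill tubs

## Task

Put each of the four reagent bottles that stand among the coloured spill tubs into the tub of the same colour as its screw cap (red, blue, grey, yellow), one after another. Keep the bottles upright, lower each one until it stands on the floor of its tub before letting go, and leave the bottles at the back edge of the bench, the red pipette bulb and the small beaker where they stand.

Things in the scene. Friction and masses are not known exactly. Their poses are not given: they have to be found in the camera images.
- bottle_red: Reagent bottle: large brown glass bottle with a red screw cap; round, 64 mm across, 145 mm tall. Stands loose among the tubs (the look-alikes at the back edge of the bench are fixed and not meant); cap does not turn; its underside is slightly uneven, so it may lean up to 2 degrees. The cap is 34 mm across and reaches from z = 123 mm to the top at z = 145 mm; the bottle narrows to the cap above z = 105 mm. Under 0.55 kg. Origin: centre of the underside, z up.
- bottle_blue: Reagent bottle: middle-sized white bottle with a dark blue screw cap; round, 56 mm across, 125 mm tall. Stands loose among the tubs (the look-alikes at the back edge of the bench are fixed and not meant); cap does not turn; its underside is slightly uneven, so it may lean up to 2 degrees. The cap is 30 mm across and reaches from z = 107 mm to the top at z = 125 mm; the bottle narrows to the cap above z = 90 mm. Under 0.55 kg. Origin: centre of the underside, z up.
- bottle_grey: Reagent bottle: small pale translucent bottle with a pale grey screw cap; round, 48 mm across, 105 mm tall. Stands loose among the tubs (the look-alikes at the back edge of the bench are fixed and not meant); cap does not turn; its underside is slightly uneven, so it may lean up to 2 degrees. The cap is 26 mm across and reaches from z = 90 mm to the top at z = 105 mm; the bottle narrows to the cap above z = 75 mm. Under 0.55 kg. Origin: centre of the underside, z up.
- bottle_yellow: Reagent bottle: white bottle with a yellow band and a yellow screw cap; round, 52 mm across, 115 mm tall. Stands loose among the tubs (the look-alikes at the back edge of the bench are fixed and not meant); cap does not turn; its underside is slightly uneven, so it may lean up to 2 degrees. The cap is 29 mm across and reaches from z = 95 mm to the top at z = 115 mm; the bottle narrows to the cap above z = 76 mm. Under 0.55 kg. Origin: centre of the underside, z up.
- tub_red: Round open spill tub of red plastic with a dark floor mat, fixed to the bench; meant for the bottle with the red cap. Inside 82 mm across, outside 90 mm (foot flange 102 mm), wall 4 mm thick, rim 22 mm above the bench, inner floor 4 mm above the bench. Origin: centre of the underside, z up.
- tub_blue: Round open spill tub of blue plastic with a dark floor mat, fixed to the bench; meant for the bottle with the blue cap. Inside 74 mm across, outside 82 mm (foot flange 94 mm), wall 4 mm thick, rim 22 mm above the bench, inner floor 4 mm above the bench. Origin: centre of the underside, z up.
- tub_grey: Round open spill tub of grey plastic with a dark floor mat, fixed to the bench; meant for the bottle with the grey cap. Inside 66 mm across, outside 74 mm (foot flange 86 mm), wall 4 mm thick, rim 22 mm above the bench, inner floor 4 mm above the bench. Origin: centre of the underside, z up.
- tub_yellow: Round open spill tub of yellow plastic with a dark floor mat, fixed to the bench; meant for the bottle with the yellow cap. Inside 70 mm across, outside 78 mm (foot flange 90 mm), wall 4 mm thick, rim 22 mm above the bench, inner floor 4 mm above the bench. Origin: centre of the underside, z up.
- bulb: Red rubber pipette bulb standing upright, 54 mm across, 88 mm tall, loose; not to be moved. Origin: centre of the underside, z up.
- small_beaker: Small clear glass beaker, 58 mm across, 68 mm tall, loose; not to be moved. Origin: centre of the underside, z up.

How it is judged:
By the outcome, as a careful person would: the job done as asked, in the order asked, and still so for the second after the job is handed in, with the robot touching nothing.
It also fails if it takes over 136 s, if anything falls off the work surface, if the arm or the gripper's body presses on something with over 40 N, if the wrist force passes 120 N, or if a joint passes its speed limit or range.

## Robot

A 7-joint arm with a two-finger parallel gripper is mounted at the origin on a cart in front of the work surface, level with it; the furniture and walls round the work are solid. World frame = base frame: x ahead of the robot, y to its left, z up, the work surface at z = 0. Lengths are in m, angles in rad, forces in N, time in s.
With the tool pointing down it reaches from about 0.425 to 0.825 m from the base axis. Payload 3.6 kg.
Tool frame: the origin (TCP) lies midway between the tips of the shut fingers; the grasp point (between the pads) lies 19 mm behind it (env.grasp_offset is the distance from the TCP to the grasp point, in m); z points along the fingers, y is the line along which they close (so a half turn about z gives the same grasp; the last joint's range is limited). The gripper opens to 85 mm and grips with 20 to 120 N. Pads are 22 mm wide; open, the fingers measure 114 mm over their backs; the gripper's body (76 mm by 85 mm) begins 54 mm behind the grasp point. The pads swing forward as they close: fully open they stand 13 mm farther back than shut.
Start: joints at [1.085, 0.615, -0.013, 1.423, 0.008, 1.103, -0.04], TCP at [0.288, -0.583, 0.231] pointing down, gripper open.
Joint ranges: [-3.12, 3.12], [-0.3, 2.06], [-1.34, 1.32], [0.26, 2.42], [-1.36, 4.5], [0.01, 1.98], [-2.84, 2.84]. Speed limits (rad/s): [2.79, 2.79, 3.14, 3.14, 3.14, 3.14, 3.14].

## Interface

Orientations are given as [roll, pitch, yaw] about the fixed x, y, z axes, in that order (R = Rz(yaw) Ry(pitch) Rx(roll)).
In Python, from cell import env gives the robot as it stands.
- The arm moves only by the tool arm_command, never from a script. Its argument "motion" is a list of rows, each an object with "grip": the closure, from 0 (fully open) to 1 (shut); "xyz": the shift along the tool's x, y, z in units of 50 mm (1.0 is 50 mm), a list of three; "spin": the turn about the tool's z in units of 6 degrees (1.0 is 6 degrees). A call has 1 to 10 rows; each row is the pose to reach, as a shift and turn from the pose commanded when the call began, along the tool's axes at that moment; what a row does not reach only later rows make up. A row lasts 1/10 s, in which the tool goes at most 50 mm and 8.59 degrees, less where a joint would pass 70% of its speed; a pose out of reach is approached as far as the arm can. A call with a gripper value outside its range is refused whole. The fingers move at their own pace and stop on an object; the grip force is fixed at half the most. Time passes only in rows, so rows that repeat a pose let the fingers close. It gives the time, the measured TCP pose, the force, the opening and the grip force at its end, in the units of the state.
- env.get_state(): the state, without advancing time (a new reading comes with each control period).
- env.get_image(name): name is "scene" or "top" or "wrist"; returns a dict with "img" (420x560x3 uint8, blue, green, red), "fx", "fy", "cx", "cy" (pixels), "extrinsics" (4x4, takes a point from camera to world coordinates). Camera axes: x right, y up, looking along -z (the intrinsics and any distortion apply to the point x, -y, -z); pixel columns grow to the right and rows downward; lengths in m; the calibration is good to about 2 mm. The wrist camera is an equidistant fisheye: a pixel r from the principal point sees the ray r / f radians off the axis. A picture is of the moment at which its call begins. There is no depth.
- env.finish_job(): hands the job in; it is judged then, once.
The state is a dict: "time": time; "joint_positions": joint angles; "qd": joint speeds; "joint_torque": joint torques, N m; "eef_pos": TCP position; "orientation": TCP orientation; "wrist_force": force on the tool from outside, world axes, zero at the start; "ft_torque": the same for the moment, N m; "grip_width": opening from 0.0 (shut) to 1.0 (fully open); "finger_force": force on a finger pad.
Only numpy, scipy, OpenCV 4.12 (cv2) and the standard library are available. Lean on these libraries where they do the work, as an engineer would, in place of code of your own. Each camera call takes 0.05 s, during which the arm holds its last target. There are 200 camera calls.

## Working session

There is one attempt and no reset: what is moved stays moved. The work goes in short steps, Python scripts to look and compute and a tool call to move; the robot and the scene stay as the last step left them, time stands still between calls to the robot, and variables do not carry over. Pictures are saved under pics/ and viewed, at most 15 in all, crops included, and the job is handed in when it is done.

Besides the shell and the picture viewer there is one more tool, called by a JSON object that holds its "fn" and its "kwargs". arm_command: Moves the arm, as the interface text tells. Its arguments: {"type":"object","properties":{"motion":{"type":"array"}},"required":["motion"]}

```bash
mkdir -p pics; python3 - <<'E'
from cell import env
import cv2
print(env.get_state(), env.grasp_offset)
for n in("scene","top"):
    d=env.get_image(n); cv2.imwrite(f"pics/{n}0.png",d["img"]); print(n,d["fx"],d["fy"],d["cx"],d["cy"],d["extrinsics"])
E
```

```text
{'time': 0.0, 'joint_positions': array([ 1.08549727,  0.61592624, -0.01258793,  1.42491702,  0.00810411,
        1.10341775, -0.04040349]), 'qd': array([ 0.00052973, -0.00028151, -0.00042941, -0.00184451, -0.00108515,
        0.0007467 , -0.00159388]), 'joint_torque': array([ 3.65558753e-04, -4.69220173e+01,  2.59414706e-01, -1.71033311e+01,
        9.95158654e-03,  9.53129347e-03, -2.41470502e-06]), 'eef_pos': array([ 0.28751485, -0.58208599,  0.23012768]), 'orientation': array([-3.13897534e+00,  5.90338897e-05,  4.58840922e-01]), 'wrist_force': array([-0.49650174, -0.17740408,  0.62406173]), 'ft_torque': array([-0.01270407, -0.03708427, -0.00744326]), 'finger_force': 0.0, 'grip_width': 1.002549232319574} 0.0187
scene 459.54141044114476 459.54141044114476 275.2421645917179 211.93577302350494 [[-0.87230241  0.24175514 -0.42502113  0.10733436]
 [-0.48887204 -0.41409047  0.76781066  0.74776931]
 [ 0.00962497  0.87754403  0.47939944  0.54660064]
 [ 0.          0.          0.          1.        ]]
top 500.5539426694494 500.5539426694494 273.1732881096672 207.2138256704775 [[-0.02428055  0.9811013  -0.19196536  0.25348063]
 [-0.99968048 -0.0224782   0.01156146 -0.0113744 ]
 [ 0.00702793  0.19218474  0.9813336   1.44667172]
 [ 0.          0.          0.          1.        ]]
```

View pics/top0.png

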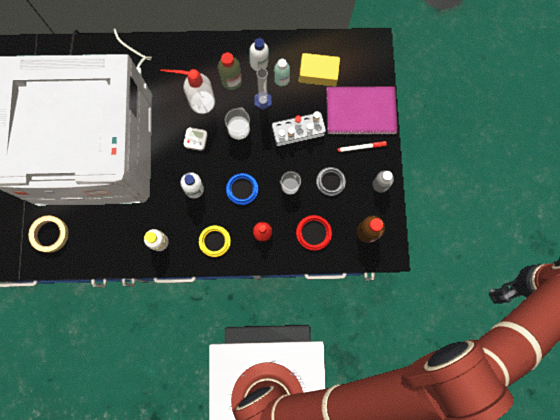

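View pics/scene0.png

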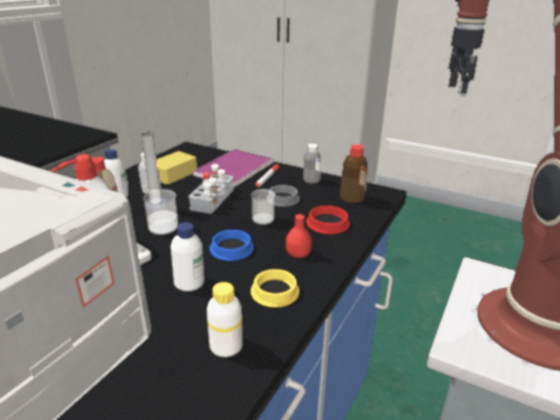

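The top view shows the loose bottles' caps: red (375,226), grey (387,175), blue (189,181) and yellow (152,236). The tub rings are at red (314,233), grey (331,181), blue (242,189) and yellow (214,241). The bulb is at (262,232) and the beaker at (290,183). The scene view confirms that each bottle stands next to its own tub.

```bash
cat > h.py <<'E'
import numpy as np, cv2
from scipy.spatial.transform import Rotation as R
from cell import env
def on_plane(d,px,z):
    p=np.atleast_2d(px).astype(float); u=(p[:,0]-d["cx"])/d["fx"]; v=(p[:,1]-d["cy"])/d["fy"]
    if d.get("fish"):
        r=np.hypot(u,v)+1e-9; c=np.stack([u/r*np.sin(r),-v/r*np.sin(r),-np.cos(r)],1)
    else: c=np.stack([u,-v,-np.ones_like(u)],1)
    E=d["extrinsics"]; w=c@E[:3,:3].T; o=E[:3,3]
    return (o+w*((z-o[2])/w[:,2])[:,None])[:,:2]
def mask(img,c):
    h,s,v=[x.astype(int) for x in cv2.split(cv2.cvtColor(img,cv2.COLOR_BGR2HSV))]
    m={"red":((h<8)|(h>172))&(s>150)&(v>90),"blue":(h>105)&(h<130)&(s>100)&(v>35),
       "yellow":(h>20)&(h<35)&(s>130)&(v>110),"grey":(s<60)&(v>60)}[c]
    return m.astype(np.uint8)
def blobs(m,off=(0,0),amin=20):
    n,l,st,ce=cv2.connectedComponentsWithStats(m)
    return [(int(st[i,4]),(ce[i]+off).round(1),(st[i,:4]+[*off,0,0]).tolist()) for i in range(1,n) if st[i,4]>=amin]
def circ(P):
    A=np.c_[2*P,np.ones(len(P))]; s=np.linalg.lstsq(A,(P**2).sum(1),rcond=None)[0]
    return s[:2],np.sqrt(s[2]+s[0]**2+s[1]**2)
def ring(d,c,box,z=.022):
    x0,y0,x1,y1=box; m=mask(d["img"][y0:y1,x0:x1],c)
    k=max(cv2.findContours(m,cv2.RETR_EXTERNAL,cv2.CHAIN_APPROX_NONE)[0],key=cv2.contourArea)
    (cx,cy),ax,_=cv2.fitEllipse(k); return np.array([cx+x0,cy+y0]),ax
def step(target,yaw=None):
    """shift in call units from measured pose to target TCP"""
    s=env.get_state(); M=R.from_euler("xyz",s["orientation"]).as_matrix()
    return (M.T@(np.array(target)-s["eef_pos"])/.05).round(2), None if yaw is None else round(-np.degrees(yaw-s["orientation"][2])/6,2)
E
python3 - <<'E'
from h import *
d=env.get_image("top")
for c,b,bt,H in(("red",(288,208,340,258),(355,210,392,248),.145),("blue",(220,168,266,210),(175,168,208,204),.125),
             ("grey",(312,163,350,200),(368,164,400,200),.105),("yellow",(194,221,236,262),(138,224,172,256),.115)):
    p,ax=ring(d,c,b); print(c,"tub",p,ax,on_plane(d,p,.02).round(4))
    x0,y0,x1,y1=bt; 
    for a,ce,st in blobs(mask(d["img"][y0:y1,x0:x1],c),(x0,y0)): print("  cap",a,ce,st,on_plane(d,ce,H-.008).round(4))
print("bulb,beaker",on_plane(d,[(262,232),(290,183)],.05).round(3), "printer", on_plane(d,[(152,190),(120,60)],.2).round(3))
t=cv2.resize(d["img"][155:265,130:410],None,fx=2.8,fy=2.8,interpolation=cv2.INTER_CUBIC); cv2.imwrite("pics/topcrop.png",t)
E
```

```text
red tub [313.48046875 232.26614761] (34.49399948120117, 35.31127166748047) [[ 0.4565 -0.1424]]
  cap 156 [375.6 224.5] [369, 218, 14, 14] [[ 0.4567 -0.2973]]
blue tub [241.64351463 188.5112896 ] (31.8383846282959, 33.06395721435547) [[0.5904 0.0627]]
  cap 71 [188.9 179.2] [185, 175, 9, 10] [[0.5969 0.2014]]
grey tub [330.49128151 180.87869644] (27.976877212524414, 29.13982391357422) [[ 0.6075 -0.1984]]
  cap 348 [383.1 180.7] [373, 170, 21, 22] [[ 0.5856 -0.3347]]
yellow tub [214.20044518 240.72073174] (30.8321533203125, 31.632442474365234) [[0.4387 0.1431]]
  cap 95 [150.2 237. ] [144, 232, 13, 11] [[0.4415 0.3057]]
bulb,beaker [[ 0.456  0.005]
 [ 0.596 -0.078]] printer [[0.549 0.282]
 [0.91  0.376]]
```

View pics/topcrop.png

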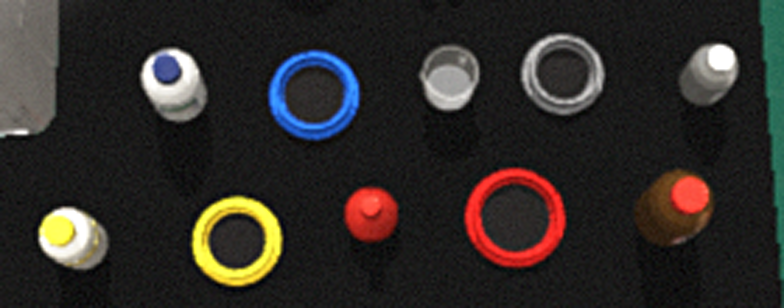

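```bash
python3 -c "
from h import *
print(step([.457,-.297,.23],np.pi/2))"
```

```text
(array([ 5.56, -3.61,  0.01]), np.float64(-10.62))
```

{"fn": "arm_command", "kwargs": {"motion": [{"grip":0,"xyz":[0.7,-0.45,0],"spin":-1.3},{"grip":0,"xyz":[1.4,-0.9,0],"spin":-2.6},{"grip":0,"xyz":[2.1,-1.35,0],"spin":-3.9},{"grip":0,"xyz":[2.8,-1.8,0],"spin":-5.2},{"grip":0,"xyz":[3.5,-2.25,0],"spin":-6.5},{"grip":0,"xyz":[4.2,-2.7,0],"spin":-7.8},{"grip":0,"xyz":[4.9,-3.2,0],"spin":-9.2},{"grip":0,"xyz":[5.56,-3.61,0],"spin":-10.62},{"grip":0,"xyz":[5.56,-3.61,0],"spin":-10.62},{"grip":0,"xyz":[5.56,-3.61,0],"spin":-10.62}]}}

```text
time: 1.15
eef_pos: [0.4574, -0.2971, 0.2312]
orientation: [-3.141, -0.0, 1.573]
wrist_force: [-0.8, 0.4, 0.1]
grip_width: 0.999
finger_force: 0.0
```

```bash
python3 - <<'E'
from h import *
d=env.get_image("wrist"); cv2.imwrite("pics/w1.png",d["img"]); print({k:v for k,v in d.items() if k!="img"}); s=env.get_state(); print(s["eef_pos"],s["orientation"],s["joint_positions"],s["time"])
E
```

```text
{'fx': 325.19226210127806, 'fy': 325.19226210127806, 'cx': 271.43975987677004, 'cy': 212.86284712506892, 'extrinsics': array([[ 9.99998141e-01, -1.92797734e-03,  3.02122822e-05,
         4.57807572e-01],
       [ 1.84844250e-03,  9.62970014e-01,  2.69602181e-01,
        -2.28561971e-01],
       [-5.48880417e-04, -2.69601624e-01,  9.62971787e-01,
         3.74090711e-01],
       [ 0.00000000e+00,  0.00000000e+00,  0.00000000e+00,
         1.00000000e+00]])}
[ 0.4564996  -0.29862027  0.23104677] [-3.14042387e+00  6.36380694e-04  1.56936294e+00] [ 0.7650527   0.4709036  -0.33918046  1.72243636  0.18406213  0.98023588
  0.35557867] 1.2
```

View pics/w1.png

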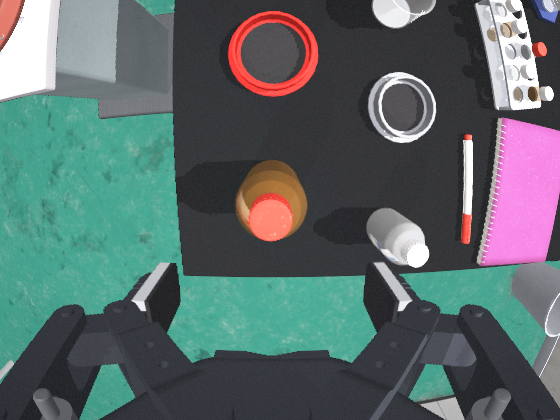

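The wrist view shows the red cap at (270,217), the red tub at (273,54), the grey cap at (417,253) and the grey tub at (402,106). The camera sits on the tool's +x side.

```bash
python3 - <<'E'
from h import *
d=env.get_image("wrist"); d["fish"]=1
def fl(c,box,z):
    x0,y0,x1,y1=box; m=mask(d["img"][y0:y1,x0:x1],c)
    k=max(cv2.findContours(m,cv2.RETR_EXTERNAL,cv2.CHAIN_APPROX_NONE)[0],key=cv2.contourArea).reshape(-1,2)+[x0,y0]
    return [(zz,)+tuple(np.round(np.r_[circ(on_plane(d,k,zz))],4)) for zz in z]
print("red cap",fl("red",(230,180,310,250),(.145,.135)))
print("red tub",fl("red",(215,0,330,105),(.004,.022)))
print("grey tub",fl("grey",(360,65,445,150),(.004,.022)))
print("grey cap",on_plane(d,(417,253),.105))
t=on_plane(env.get_image("top"),[(387.1,175.4)],.105); print(t)
s=env.get_state();print(s["eef_pos"])
E
```

```text
red cap [(0.145, np.float64(0.4571), np.float64(-0.2969), np.float64(0.0165)), (0.135, np.float64(0.4571), np.float64(-0.2998), np.float64(0.0172))]
red tub [(0.004, np.float64(0.4589), np.float64(-0.1454), np.float64(0.0506)), (0.022, np.float64(0.4588), np.float64(-0.1495), np.float64(0.0482))]
grey tub [(0.004, np.float64(0.6127), np.float64(-0.2019), np.float64(0.0439)), (0.022, np.float64(0.6051), np.float64(-0.2032), np.float64(0.0418))]
grey cap [[ 0.59677926 -0.3457537 ]]
[[ 0.59848815 -0.34490478]]
[ 0.45599887 -0.29959004  0.23100903]
```

{"fn": "arm_command", "kwargs": {"motion": [{"grip":0,"xyz":[0,0,0.6],"spin":0},{"grip":0.2,"xyz":[0,0,1.2],"spin":0},{"grip":0.3,"xyz":[0,0,1.8],"spin":0},{"grip":0.3,"xyz":[0,0,2.36],"spin":0},{"grip":0.3,"xyz":[0,0,2.36],"spin":0},{"grip":1,"xyz":[0,0,2.36],"spin":0},{"grip":1,"xyz":[0,0,2.36],"spin":0},{"grip":1,"xyz":[0,0,2.36],"spin":0},{"grip":1,"xyz":[0,0,2.36],"spin":0},{"grip":1,"xyz":[0,0,2.36],"spin":0}]}}

```text
time: 2.3
eef_pos: [0.4578, -0.2989, 0.1147]
orientation: [3.139, 0.002, 1.57]
wrist_force: [-0.2, -0.8, 5.3]
grip_width: 0.43
finger_force: 52.7
```

{"fn": "arm_command", "kwargs": {"motion": [{"grip":1,"xyz":[0,0,0],"spin":0},{"grip":1,"xyz":[0,0,0],"spin":0},{"grip":1,"xyz":[0,0,-0.2],"spin":0},{"grip":1,"xyz":[0,0,-0.5],"spin":0},{"grip":1,"xyz":[0,0,-0.9],"spin":0},{"grip":1,"xyz":[0,0,-1],"spin":0},{"grip":1,"xyz":[0,0,-1],"spin":0}]}}

```text
time: 3.0
eef_pos: [0.4572, -0.2974, 0.1635]
orientation: [3.141, -0.0, 1.571]
wrist_force: [0.2, 0.2, -4.5]
grip_width: 0.37
finger_force: 58.8
```

```bash
python3 - <<'E'
from h import *
d=env.get_image("wrist"); cv2.imwrite("pics/w2.png",d["img"])
E
```

```text
(no output)
```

View pics/w2.png

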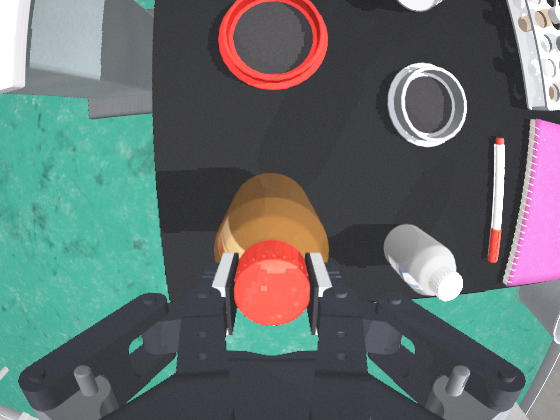

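The red cap sits between the pads at (270,283), and the weight is on the gripper. Next I carry it over the red tub.

{"fn": "arm_command", "kwargs": {"motion": [{"grip":1,"xyz":[0.4,0,0],"spin":0},{"grip":1,"xyz":[0.9,0,0],"spin":0},{"grip":1,"xyz":[1.4,0,0],"spin":0},{"grip":1,"xyz":[1.9,0,0],"spin":0},{"grip":1,"xyz":[2.4,0.02,0],"spin":0},{"grip":1,"xyz":[2.8,0.03,0],"spin":0},{"grip":1,"xyz":[3.04,0.04,0],"spin":0},{"grip":1,"xyz":[3.04,0.04,0],"spin":0},{"grip":1,"xyz":[3.04,0.04,0],"spin":0}]}}

```text
time: 3.95
eef_pos: [0.4589, -0.1468, 0.1629]
orientation: [-3.141, 0.001, 1.57]
wrist_force: [0.3, -0.8, -3.2]
grip_width: 0.366
finger_force: 58.3
```

```bash
python3 - <<'E'
from h import *
a=env.get_image("top")["img"][150:290,250:430];b=env.get_image("scene")["img"][60:270,230:410]
cv2.imwrite("pics/r3.png",np.hstack([cv2.resize(a,(400,311)),cv2.resize(b,(360,420))[:311]]))
print(env.get_state()["grip_width"])
E
```

```text
0.3690052229552517
```

View pics/r3.png

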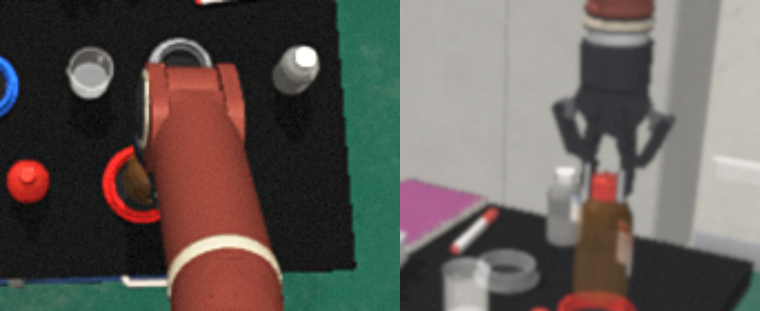

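The bottle hangs upright above the red tub. I'll lower it until I feel contact.

{"fn": "arm_command", "kwargs": {"motion": [{"grip":1,"xyz":[0,0,0.3],"spin":0},{"grip":1,"xyz":[0,0,0.6],"spin":0},{"grip":1,"xyz":[0,0,0.8],"spin":0},{"grip":1,"xyz":[0,0,0.88],"spin":0},{"grip":1,"xyz":[0,0,0.9],"spin":0},{"grip":1,"xyz":[0,0,0.9],"spin":0},{"grip":1,"xyz":[0,0,0.9],"spin":0}]}}

```text
time: 4.75
eef_pos: [0.4596, -0.1469, 0.1233]
orientation: [3.14, 0.003, 1.569]
wrist_force: [-9.4, 1.7, 34.8]
grip_width: 0.364
finger_force: 68.5
```

{"fn": "arm_command", "kwargs": {"motion": [{"grip":1,"xyz":[0,0,0.02],"spin":0},{"grip":1,"xyz":[0,0,0.04],"spin":0},{"grip":1,"xyz":[0,0,0.04],"spin":0}]}}

```text
time: 5.05
eef_pos: [0.4599, -0.1469, 0.1232]
orientation: [3.139, 0.005, 1.569]
wrist_force: [-11.4, 2.9, 48.1]
grip_width: 0.369
finger_force: 71.9
```

{"fn": "arm_command", "kwargs": {"motion": [{"grip":1,"xyz":[0,0,-0.08],"spin":0},{"grip":1,"xyz":[0,0,-0.12],"spin":0},{"grip":1,"xyz":[0,0,-0.12],"spin":0}]}}

```text
time: 5.35
eef_pos: [0.4601, -0.1467, 0.1234]
orientation: [3.14, 0.001, 1.57]
wrist_force: [-2.6, -0.1, 10.4]
grip_width: 0.372
finger_force: 61.8
```

```bash
python3 - <<'E'
from h import *
a=env.get_image("wrist")["img"];b=env.get_image("scene")["img"][120:270,270:410]
cv2.imwrite("pics/r4.png",np.hstack([cv2.resize(a[100:,130:430],(400,427)),cv2.resize(b,(399,427))]))
E
```

```text
(no output)
```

View pics/r4.png

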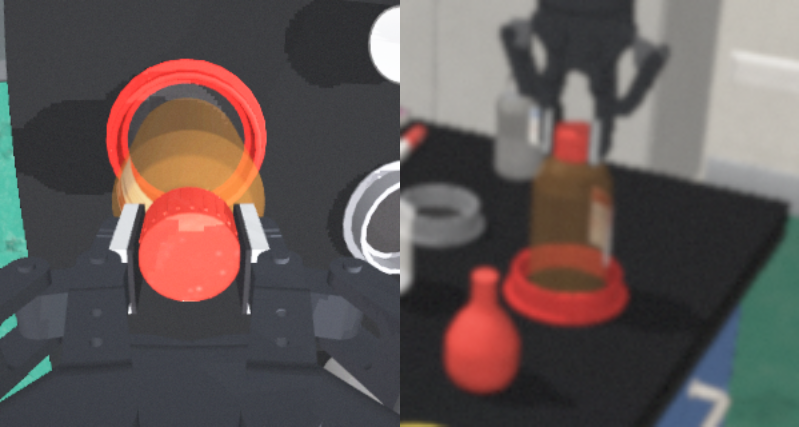

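The bottle stands upright inside the red tub, cap at (190,240) in the left half. I'll release it and go up.

{"fn": "arm_command", "kwargs": {"motion": [{"grip":0.45,"xyz":[0,0,0],"spin":0},{"grip":0.3,"xyz":[0,0,0],"spin":0},{"grip":0.2,"xyz":[0,0,0],"spin":0},{"grip":0.2,"xyz":[0,0,0],"spin":0},{"grip":0.2,"xyz":[0,0,-0.3],"spin":0},{"grip":0.2,"xyz":[0,0,-1],"spin":0},{"grip":0.2,"xyz":[0,0,-1.8],"spin":0},{"grip":0.2,"xyz":[0,0,-2.4],"spin":0},{"grip":0.2,"xyz":[0,0,-2.4],"spin":0},{"grip":0.2,"xyz":[0,0,-2.4],"spin":0}]}}

```text
time: 6.45
eef_pos: [0.4591, -0.1459, 0.2425]
orientation: [3.141, 0.0, 1.571]
wrist_force: [-0.7, -0.5, -1.4]
grip_width: 0.798
finger_force: 0.0
```

```bash
python3 - <<'E'
from h import *
s=env.get_state(); print(s["eef_pos"],s["orientation"],s["joint_positions"])
for y in(np.pi/2,2.4,np.pi): print(step([.53,.16,.24],y))
d=env.get_image("wrist"); d["fish"]=1
def fl(c,box,z):
    x0,y0,x1,y1=box; m=mask(d["img"][y0:y1,x0:x1],c)
    k=max(cv2.findContours(m,cv2.RETR_EXTERNAL,cv2.CHAIN_APPROX_NONE)[0],key=cv2.contourArea).reshape(-1,2)+[x0,y0]
    return [(zz,)+tuple(np.round(np.r_[circ(on_plane(d,k,zz))],4)) for zz in z]
print(fl("red",(220,150,320,270),(.149,)))
E
```

```text
[ 0.45914807 -0.14588466  0.24249897] [3.14081214e+00 4.04471149e-04 1.57081242e+00] [ 0.52780017  0.36179201 -0.36342144  1.87098986  0.15725512  0.93569877
  0.09239158]
(array([6.12, 1.42, 0.05]), np.float64(0.0))
(array([6.12, 1.42, 0.05]), np.float64(-7.92))
(array([6.12, 1.42, 0.05]), np.float64(-15.0))
[(0.149, np.float64(0.4588), np.float64(-0.1441), np.float64(0.0173))]
```

{"fn": "arm_command", "kwargs": {"motion": [{"grip":0.2,"xyz":[0.5,0.1,0],"spin":-1.4},{"grip":0.2,"xyz":[1.0,0.3,0],"spin":-2.8},{"grip":0.2,"xyz":[1.5,0.4,0],"spin":-4.2},{"grip":0.2,"xyz":[2,0.5,0],"spin":-5.6},{"grip":0.2,"xyz":[2.5,0.7,0],"spin":-7},{"grip":0.2,"xyz":[3,0.9,0],"spin":-8.4},{"grip":0.2,"xyz":[3.5,1,0],"spin":-9.8},{"grip":0.2,"xyz":[4,1.1,0],"spin":-11.2},{"grip":0.2,"xyz":[4.5,1.3,0],"spin":-12.6},{"grip":0.2,"xyz":[4.9,1.4,0],"spin":-14}]}}

```text
time: 7.5
eef_pos: [0.5287, 0.1006, 0.2405]
orientation: [3.141, -0.003, 3.044]
wrist_force: [0.1, -1.2, 0.2]
grip_width: 0.799
finger_force: 0.0
```

{"fn": "arm_command", "kwargs": {"motion": [{"grip":0.2,"xyz":[0,0,0],"spin":-1},{"grip":0.2,"xyz":[0,0,0],"spin":-1},{"grip":0.2,"xyz":[0,0,0],"spin":-1}]}}

```text
time: 7.8
eef_pos: [0.5285, 0.0984, 0.2409]
orientation: [-3.141, -0.003, 3.139]
wrist_force: [0.4, 0.3, -0.1]
grip_width: 0.8
finger_force: 0.0
```

```bash
python3 - <<'E'
from h import *
d=env.get_image("wrist"); cv2.imwrite("pics/w5.png",d["img"]); s=env.get_state(); print(s["eef_pos"],s["orientation"],s["joint_positions"],d["extrinsics"][:3,3])
E
```

```text
[0.52863505 0.0983166  0.241255  ] [-3.14084663e+00 -2.17264691e-03  3.13902035e+00] [ 0.27926154  0.53072821 -0.78274793  1.71932758  0.41895724  1.06943493
  0.92671309] [0.46074562 0.09855825 0.38399689]
```

View pics/w5.png

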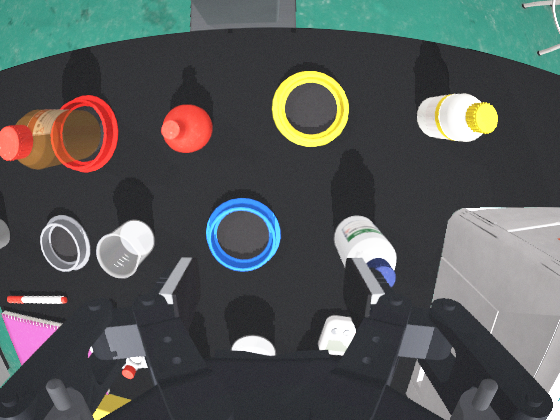

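This view shows the blue tub at (243,234), the blue cap at (380,273), the yellow tub at (311,108), the yellow cap at (483,117) and the printer corner at (455,208).

```bash
cat >> h.py <<'E'
def fl(d,c,box,z):
    x0,y0,x1,y1=box; m=mask(d["img"][y0:y1,x0:x1],c)
    k=max(cv2.findContours(m,cv2.RETR_EXTERNAL,cv2.CHAIN_APPROX_NONE)[0],key=cv2.contourArea).reshape(-1,2)+[x0,y0]
    return [(zz,)+tuple(np.round(np.r_[circ(on_plane(d,k,zz))],4).tolist()) for zz in z]
E
python3 - <<'E'
from h import *
d=env.get_image("wrist"); d["fish"]=1; t=env.get_image("top")
print("blue tub",fl(d,"blue",(195,185,290,280),(.004,.022)), on_plane(t,(241.64,188.51),.005))
print("yel tub",fl(d,"yellow",(262,62,358,155),(.004,.022)),on_plane(t,(214.2,240.72),.005))
print("yel cap",fl(d,"yellow",(462,95,505,142),(.115,.105)))
print("blue cap",on_plane(d,(380,273),.120))
# printer corner by two rays (same vertical edge): heights vs xy
for z in(.15,.2,.25): print(z,on_plane(d,(455,208),z),on_plane(t,(152,190),z),on_plane(t,(137,205),z))
E
```

```text
blue tub [(0.004, 0.5997, 0.0611, 0.0357), (0.022, 0.5931, 0.0628, 0.034)] [[0.59393792 0.06343916]]
yel tub [(0.004, 0.441, 0.1439, 0.0446), (0.022, 0.442, 0.1418, 0.0425)] [[0.4406074  0.14470108]]
yel cap [(0.115, 0.4424, 0.2983, 0.0177), (0.105, 0.4417, 0.3058, 0.0184)]
blue cap [[0.59341659 0.20014125]]
0.15 [[0.52237089 0.25180695]] [[0.56101743 0.29361768]] [[0.52130308 0.3321942 ]]
0.2 [[0.50923221 0.21908602]] [[0.54915873 0.28185711]] [[0.51097578 0.3189461 ]]
0.25 [[0.49609353 0.18636508]] [[0.53730004 0.27009654]] [[0.50064847 0.30569801]]
```

{"fn": "arm_command", "kwargs": {"motion": [{"grip":0.25,"xyz":[-0.4,0.6,0],"spin":0},{"grip":0.25,"xyz":[-0.8,1.2,0],"spin":0},{"grip":0.25,"xyz":[-1.2,1.8,0],"spin":0},{"grip":0.25,"xyz":[-1.33,2.05,0],"spin":0},{"grip":0.25,"xyz":[-1.33,2.05,0.3],"spin":0},{"grip":0.25,"xyz":[-1.33,2.05,0.5],"spin":0},{"grip":0.25,"xyz":[-1.33,2.05,0.5],"spin":0}]}}

```text
time: 8.65
eef_pos: [0.5947, 0.2001, 0.2153]
orientation: [-3.139, -0.004, 3.141]
wrist_force: [-0.4, -0.2, -0.1]
grip_width: 0.747
finger_force: 0.0
```

```bash
python3 - <<'E'
from h import *
d=env.get_image("wrist"); d["fish"]=1; cv2.imwrite("pics/w6.png",d["img"]); s=env.get_state(); print(s["eef_pos"],s["orientation"])
print(fl(d,"blue",(225,190,320,330),(.125,.12)))
E
```

```text
[0.59526931 0.20042569 0.21648119] [-3.13999711e+00 -1.71424010e-03  3.14036816e+00]
[(0.125, 0.5953, 0.2007, 0.0146), (0.12, 0.5968, 0.2007, 0.0149)]
```

View pics/w6.png

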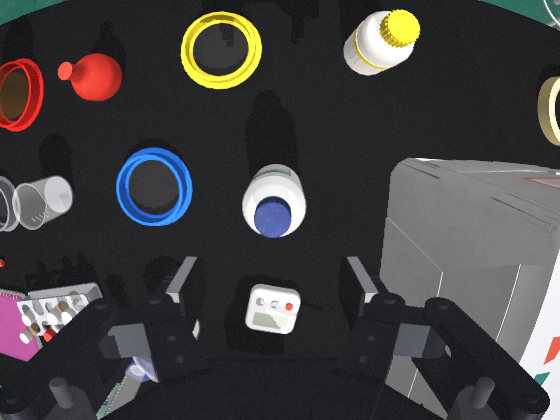

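The blue cap at (272,217) is centred between the fingers, and the printer is well clear. Next I descend and grip the cap.

{"fn": "arm_command", "kwargs": {"motion": [{"grip":0.25,"xyz":[0,0,0.7],"spin":0},{"grip":0.25,"xyz":[0,0,1.4],"spin":0},{"grip":0.3,"xyz":[0,0,2],"spin":0},{"grip":0.3,"xyz":[0,0,2.2],"spin":0},{"grip":0.3,"xyz":[0,0,2.2],"spin":0},{"grip":1,"xyz":[0,0,2.2],"spin":0},{"grip":1,"xyz":[0,0,2.2],"spin":0},{"grip":1,"xyz":[0,0,2.2],"spin":0},{"grip":1,"xyz":[0,0,2.2],"spin":0},{"grip":1,"xyz":[0,0,2.2],"spin":0}]}}

```text
time: 9.7
eef_pos: [0.5969, 0.2027, 0.1098]
orientation: [3.14, 0.004, 3.142]
wrist_force: [-0.6, -0.6, 6.4]
grip_width: 0.31
finger_force: 59.3
```

{"fn": "arm_command", "kwargs": {"motion": [{"grip":1,"xyz":[0,0,0],"spin":0},{"grip":1,"xyz":[0,0,0],"spin":0},{"grip":1,"xyz":[0,0,-0.2],"spin":0},{"grip":1,"xyz":[0,0,-0.5],"spin":0},{"grip":1,"xyz":[0,0,-0.8],"spin":0},{"grip":1,"xyz":[0,0,-1],"spin":0},{"grip":1,"xyz":[0,0,-1],"spin":0}]}}

```text
time: 10.4
eef_pos: [0.5966, 0.2026, 0.1598]
orientation: [3.14, 0.004, -3.141]
wrist_force: [-0.4, 0.3, -2.0]
grip_width: 0.309
finger_force: 59.4
```

{"fn": "arm_command", "kwargs": {"motion": [{"grip":1,"xyz":[0,-0.4,0],"spin":0},{"grip":1,"xyz":[0,-0.9,0],"spin":0},{"grip":1,"xyz":[0,-1.4,0],"spin":0},{"grip":1,"xyz":[0,-1.9,0],"spin":0},{"grip":1,"xyz":[0.03,-2.4,0],"spin":0},{"grip":1,"xyz":[0.03,-2.7,0],"spin":0},{"grip":1,"xyz":[0.03,-2.79,0],"spin":0},{"grip":1,"xyz":[0.03,-2.79,0],"spin":0},{"grip":1,"xyz":[0.03,-2.79,0],"spin":0}]}}

```text
time: 11.3
eef_pos: [0.594, 0.0643, 0.1575]
orientation: [3.14, 0.0, -3.139]
wrist_force: [-0.3, 0.2, -1.8]
grip_width: 0.311
finger_force: 59.4
```

{"fn": "arm_command", "kwargs": {"motion": [{"grip":1,"xyz":[0,0,0.3],"spin":0},{"grip":1,"xyz":[0,0,0.6],"spin":0},{"grip":1,"xyz":[0,0,0.75],"spin":0},{"grip":1,"xyz":[0,0,0.83],"spin":0},{"grip":1,"xyz":[0,0,0.83],"spin":0},{"grip":1,"xyz":[0,0,0.83],"spin":0}]}}

```text
time: 11.9
eef_pos: [0.5944, 0.0625, 0.116]
orientation: [3.141, 0.0, -3.141]
wrist_force: [0.8, -0.2, -1.3]
grip_width: 0.309
finger_force: 59.4
```

```bash
python3 - <<'E'
from h import *
a=env.get_image("wrist")["img"];b=env.get_image("scene")["img"][150:290,165:295]
cv2.imwrite("pics/b7.png",np.hstack([cv2.resize(a[100:,130:430],(400,427)),cv2.resize(b,(397,427))]))
E
```

```text
(no output)
```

View pics/b7.png

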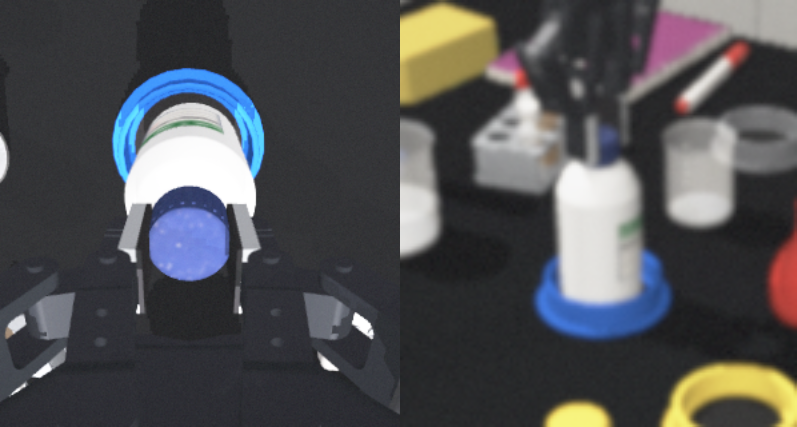

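The white bottle is upright inside the blue ring, with its cap at (188,235), just above the floor. I'll lower it gently to contact.

{"fn": "arm_command", "kwargs": {"motion": [{"grip":1,"xyz":[0,0,0.04],"spin":0},{"grip":1,"xyz":[0,0,0.07],"spin":0},{"grip":1,"xyz":[0,0,0.07],"spin":0}]}}

```text
time: 12.3
eef_pos: [0.595, 0.0624, 0.1139]
orientation: [-3.142, 0.002, 3.142]
wrist_force: [-0.5, -0.6, 4.5]
grip_width: 0.314
finger_force: 60.1
```

{"fn": "arm_command", "kwargs": {"motion": [{"grip":1,"xyz":[0,0,0.03],"spin":0},{"grip":1,"xyz":[0,0,0.03],"spin":0}]}}

```text
time: 12.5
eef_pos: [0.5956, 0.0626, 0.1139]
orientation: [-3.141, 0.004, 3.141]
wrist_force: [-2.5, -1.7, 11.3]
grip_width: 0.308
finger_force: 60.8
```

{"fn": "arm_command", "kwargs": {"motion": [{"grip":0.45,"xyz":[0,0,-0.04],"spin":0},{"grip":0.3,"xyz":[0,0,-0.04],"spin":0},{"grip":0.25,"xyz":[0,0,-0.04],"spin":0},{"grip":0.25,"xyz":[0,0,-0.04],"spin":0},{"grip":0.25,"xyz":[0,0,-0.4],"spin":0},{"grip":0.25,"xyz":[0,0,-1],"spin":0},{"grip":0.25,"xyz":[0,0,-1.8],"spin":0},{"grip":0.25,"xyz":[0,0,-2.4],"spin":0},{"grip":0.25,"xyz":[0,0,-2.4],"spin":0}]}}

```text
time: 13.4
eef_pos: [0.5966, 0.0638, 0.2355]
orientation: [3.139, 0.009, -3.141]
wrist_force: [0.4, 0.6, -0.6]
grip_width: 0.749
finger_force: 0.0
```

{"fn": "arm_command", "kwargs": {"motion": [{"grip":0.25,"xyz":[0,-0.7,0],"spin":1.4},{"grip":0.25,"xyz":[0,-1.5,0],"spin":2.8},{"grip":0.25,"xyz":[0,-2.3,0],"spin":4.2},{"grip":0.25,"xyz":[0,-3.1,0],"spin":5.6},{"grip":0.25,"xyz":[0,-3.9,0],"spin":7},{"grip":0.25,"xyz":[0,-4.7,0],"spin":8.4},{"grip":0.25,"xyz":[0,-5.5,0],"spin":9.8},{"grip":0.25,"xyz":[0,-6.4,0],"spin":11.2},{"grip":0.25,"xyz":[0,-7.3,0],"spin":12.6},{"grip":0.25,"xyz":[-0.05,-8.15,0],"spin":14}]}}

```text
time: 14.4
eef_pos: [0.5954, -0.3476, 0.2294]
orientation: [-3.139, -0.0, 1.669]
wrist_force: [0.5, 0.4, 1.3]
grip_width: 0.75
finger_force: 0.0
```

{"fn": "arm_command", "kwargs": {"motion": [{"grip":0.25,"xyz":[0,0,0.3],"spin":1},{"grip":0.25,"xyz":[0,0,0.6],"spin":1},{"grip":0.25,"xyz":[0,0,0.6],"spin":1},{"grip":0.25,"xyz":[0,0,0.6],"spin":1}]}}

```text
time: 14.8
eef_pos: [0.5964, -0.3448, 0.1999]
orientation: [-3.14, -0.001, 1.572]
wrist_force: [0.4, -0.1, 1.2]
grip_width: 0.751
finger_force: 0.0
```

```bash
python3 - <<'E'
from h import *
d=env.get_image("wrist"); d["fish"]=1; cv2.imwrite("pics/w8.png",d["img"]); s=env.get_state(); print(s["eef_pos"],s["orientation"])
E
```

```text
[ 0.59694508 -0.34489384  0.20083104] [ 3.14154446e+00 -2.64022969e-04  1.57182046e+00]
```

View pics/w8.png

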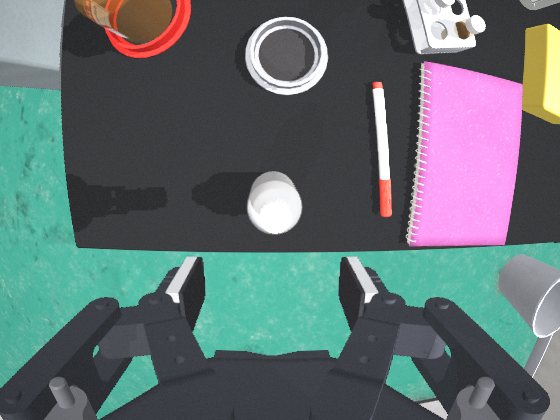

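The grey cap is the bright disc at (275,215), and the grey tub is at (286,55).

```bash
python3 - <<'E'
from h import *
d=env.get_image("wrist"); d["fish"]=1
print("tub",fl(d,"grey",(235,5,340,105),(.004,.022)))
g=cv2.cvtColor(d["img"],cv2.COLOR_BGR2GRAY)[190:245,240:310]
for t in(225,240,250):
    b=[x for x in blobs((g>t).astype(np.uint8),(240,190))]; print(t,b)
    for x in b: print(on_plane(d,x[1],.105).round(4))
E
```

```text
tub [(0.004, 0.6134, -0.2029, 0.0572), (0.022, 0.6125, -0.2068, 0.0542)]
225 [(1727, array([275.3, 209.4]), [248, 190, 52, 43])]
[[ 0.6004 -0.3405]]
240 [(1489, array([276.8, 209.9]), [249, 190, 51, 43])]
[[ 0.6015 -0.3409]]
250 [(896, array([273.3, 216.1]), [251, 199, 40, 34])]
[[ 0.5989 -0.3458]]
```

{"fn": "arm_command", "kwargs": {"motion": [{"grip":0.25,"xyz":[-0.02,0.04,0.6],"spin":0},{"grip":0.25,"xyz":[-0.02,0.04,1.3],"spin":0},{"grip":0.3,"xyz":[-0.02,0.04,2],"spin":0},{"grip":0.35,"xyz":[-0.02,0.04,2.22],"spin":0},{"grip":0.35,"xyz":[-0.02,0.04,2.22],"spin":0},{"grip":1,"xyz":[-0.02,0.04,2.22],"spin":0},{"grip":1,"xyz":[-0.02,0.04,2.22],"spin":0},{"grip":1,"xyz":[-0.02,0.04,2.22],"spin":0},{"grip":1,"xyz":[-0.02,0.04,2.22],"spin":0},{"grip":1,"xyz":[-0.02,0.04,2.22],"spin":0}]}}

```text
time: 15.9
eef_pos: [0.6002, -0.3471, 0.0927]
orientation: [3.137, 0.002, 1.571]
wrist_force: [-1.6, -0.0, 6.1]
grip_width: 0.256
finger_force: 58.9
```

{"fn": "arm_command", "kwargs": {"motion": [{"grip":1,"xyz":[0,0,0],"spin":0},{"grip":1,"xyz":[0,0,0],"spin":0},{"grip":1,"xyz":[0,0,-0.2],"spin":0},{"grip":1,"xyz":[0,0,-0.5],"spin":0},{"grip":1,"xyz":[0,0,-0.8],"spin":0},{"grip":1,"xyz":[0,0,-1],"spin":0},{"grip":1,"xyz":[0,0,-1],"spin":0},{"grip":1,"xyz":[0,0,-1],"spin":0}]}}

```text
time: 16.7
eef_pos: [0.5986, -0.3462, 0.14]
orientation: [3.142, 0.0, 1.571]
wrist_force: [0.0, -0.4, -1.5]
grip_width: 0.26
finger_force: 59.0
```

```bash
python3 -c "
from h import *
print(step([.612,-.202,.14],np.pi/2), env.get_state()['eef_pos'])"
```

```text
(array([2.88, 0.27, 0.  ]), np.float64(0.0)) [ 0.59858212 -0.34621089  0.14004058]
```

{"fn": "arm_command", "kwargs": {"motion": [{"grip":1,"xyz":[0.4,0,0],"spin":0},{"grip":1,"xyz":[0.9,0.1,0],"spin":0},{"grip":1,"xyz":[1.4,0.15,0],"spin":0},{"grip":1,"xyz":[1.9,0.2,0],"spin":0},{"grip":1,"xyz":[2.4,0.25,0],"spin":0},{"grip":1,"xyz":[2.75,0.26,0],"spin":0},{"grip":1,"xyz":[2.88,0.26,0],"spin":0},{"grip":1,"xyz":[2.88,0.26,0],"spin":0},{"grip":1,"xyz":[2.88,0.26,0],"spin":0}]}}

```text
time: 17.6
eef_pos: [0.6112, -0.2043, 0.1396]
orientation: [-3.141, 0.002, 1.569]
wrist_force: [0.7, -0.3, -1.0]
grip_width: 0.257
finger_force: 59.0
```

{"fn": "arm_command", "kwargs": {"motion": [{"grip":1,"xyz":[0,0,0.3],"spin":0},{"grip":1,"xyz":[0,0,0.55],"spin":0},{"grip":1,"xyz":[0,0,0.72],"spin":0},{"grip":1,"xyz":[0,0,0.8],"spin":0},{"grip":1,"xyz":[0,0,0.8],"spin":0},{"grip":1,"xyz":[0,0,0.8],"spin":0}]}}

```text
time: 18.2
eef_pos: [0.612, -0.2024, 0.1001]
orientation: [3.141, 0.0, 1.571]
wrist_force: [-0.8, 0.3, -1.2]
grip_width: 0.257
finger_force: 59.0
```

```bash
python3 - <<'E'
from h import *
a=env.get_image("wrist")["img"];b=env.get_image("scene")["img"][120:230,225:335]
cv2.imwrite("pics/g9.png",np.hstack([cv2.resize(a[100:,130:430],(400,427)),cv2.resize(b,(400,427))]))
E
```

```text
(no output)
```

View pics/g9.png

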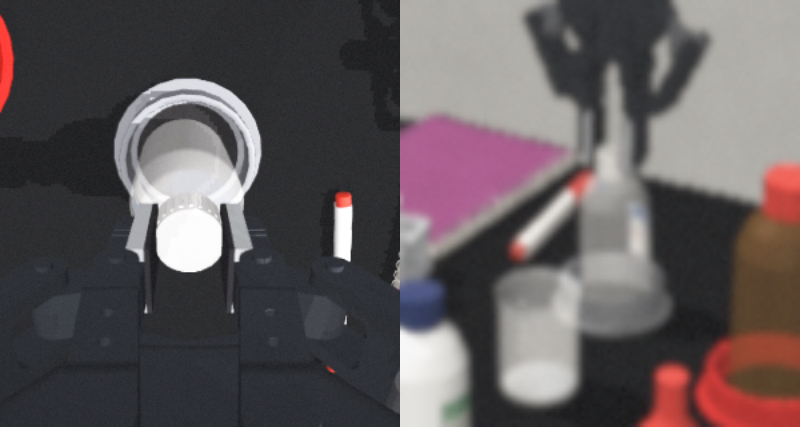

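The pale bottle is upright and centred in the grey ring, with its cap at (189,233). I'll lower it to contact.

{"fn": "arm_command", "kwargs": {"motion": [{"grip":1,"xyz":[0,0,0.04],"spin":0},{"grip":1,"xyz":[0,0,0.08],"spin":0},{"grip":1,"xyz":[0,0,0.08],"spin":0}]}}

```text
time: 18.6
eef_pos: [0.6121, -0.2024, 0.0968]
orientation: [3.14, 0.001, 1.571]
wrist_force: [-1.0, 0.2, 4.2]
grip_width: 0.259
finger_force: 59.5
```

{"fn": "arm_command", "kwargs": {"motion": [{"grip":1,"xyz":[0,0,0.04],"spin":0},{"grip":1,"xyz":[0,0,0.04],"spin":0}]}}

```text
time: 18.8
eef_pos: [0.6125, -0.2026, 0.0967]
orientation: [3.139, 0.001, 1.571]
wrist_force: [-3.0, 0.7, 11.8]
grip_width: 0.26
finger_force: 60.6
```

{"fn": "arm_command", "kwargs": {"motion": [{"grip":0.5,"xyz":[0,0,-0.05],"spin":0},{"grip":0.35,"xyz":[0,0,-0.05],"spin":0},{"grip":0.3,"xyz":[0,0,-0.05],"spin":0},{"grip":0.3,"xyz":[0,0,-0.05],"spin":0},{"grip":0.3,"xyz":[0,0,-0.4],"spin":0},{"grip":0.25,"xyz":[0,0,-1.2],"spin":0},{"grip":0.25,"xyz":[0,0,-2],"spin":0},{"grip":0.25,"xyz":[0,0,-2.8],"spin":0},{"grip":0.25,"xyz":[0,0,-2.8],"spin":0}]}}

```text
time: 19.7
eef_pos: [0.6155, -0.2026, 0.2405]
orientation: [3.128, 0.003, 1.571]
wrist_force: [1.3, -0.1, -0.0]
grip_width: 0.749
finger_force: 0.0
```

{"fn": "arm_command", "kwargs": {"motion": [{"grip":0.25,"xyz":[0.7,-0.2,0],"spin":-1},{"grip":0.25,"xyz":[1.5,-0.5,0],"spin":-2},{"grip":0.25,"xyz":[2.3,-0.8,0],"spin":-3},{"grip":0.25,"xyz":[3.1,-1.1,0],"spin":-4},{"grip":0.25,"xyz":[3.9,-1.4,0],"spin":-5},{"grip":0.25,"xyz":[4.7,-1.7,0],"spin":-6},{"grip":0.25,"xyz":[5.5,-2,0],"spin":-7},{"grip":0.25,"xyz":[6.3,-2.4,0],"spin":-8},{"grip":0.25,"xyz":[7,-2.8,0],"spin":-9},{"grip":0.25,"xyz":[7.6,-3.2,0],"spin":-10}]}}

```text
time: 20.7
eef_pos: [0.4501, 0.1797, 0.2334]
orientation: [3.141, -0.001, 2.624]
wrist_force: [0.5, 0.5, 0.1]
grip_width: 0.75
finger_force: 0.0
```

```bash
python3 -c "
from h import *
print(step([.442,.302,.225],np.pi), env.get_state()['eef_pos'],env.get_state()['joint_positions'])"
```

```text
(array([1.35, 2.05, 0.17]), np.float64(-4.94)) [0.45011203 0.17968203 0.23335737] [ 0.05593701  0.42773251 -0.68143217  1.87030651  0.3242418   0.95668905
  0.28215208]
```

{"fn": "arm_command", "kwargs": {"motion": [{"grip":0.25,"xyz":[0.4,0.6,0],"spin":-1.2},{"grip":0.25,"xyz":[0.8,1.2,0.1],"spin":-2.5},{"grip":0.25,"xyz":[1.15,1.75,0.17],"spin":-3.8},{"grip":0.25,"xyz":[1.35,2.05,0.17],"spin":-4.94},{"grip":0.25,"xyz":[1.35,2.05,0.17],"spin":-4.94},{"grip":0.25,"xyz":[1.35,2.05,0.17],"spin":-4.94}]}}

```text
time: 21.3
eef_pos: [0.4442, 0.2994, 0.2245]
orientation: [-3.14, -0.001, 3.133]
wrist_force: [0.3, -0.7, 0.5]
grip_width: 0.751
finger_force: 0.0
```

```bash
python3 - <<'E'
from h import *
d=env.get_image("wrist"); d["fish"]=1; cv2.imwrite("pics/w10.png",d["img"]); s=env.get_state(); print(s["eef_pos"],s["orientation"])
print(fl(d,"yellow",(220,170,325,330),(.115,.11)))
E
```

```text
[0.44460864 0.29861774 0.2246592 ] [-3.13958606e+00 -7.39115707e-04  3.13225385e+00]
[(0.115, 0.4397, 0.3039, 0.0136), (0.11, 0.441, 0.304, 0.0139)]
```

View pics/w10.png

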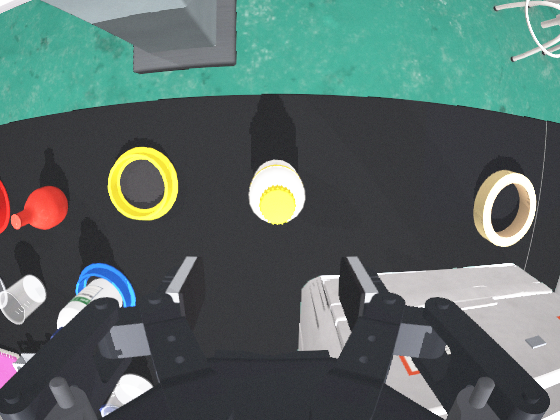

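The yellow cap at (277,204) lies at x 0.440, y 0.304, about 5 mm from the tool axis. The printer front is far enough away. Next I correct the offset, descend and grip.

{"fn": "arm_command", "kwargs": {"motion": [{"grip":0.25,"xyz":[0.09,0.1,0.6],"spin":0},{"grip":0.25,"xyz":[0.09,0.1,1.3],"spin":0},{"grip":0.3,"xyz":[0.09,0.1,2],"spin":0},{"grip":0.35,"xyz":[0.09,0.1,2.6],"spin":0},{"grip":0.35,"xyz":[0.09,0.1,2.6],"spin":0},{"grip":1,"xyz":[0.09,0.1,2.6],"spin":0},{"grip":1,"xyz":[0.09,0.1,2.6],"spin":0},{"grip":1,"xyz":[0.09,0.1,2.6],"spin":0},{"grip":1,"xyz":[0.09,0.1,2.6],"spin":0},{"grip":1,"xyz":[0.09,0.1,2.6],"spin":0}]}}

```text
time: 22.35
eef_pos: [0.4411, 0.3056, 0.0973]
orientation: [3.141, 0.003, 3.135]
wrist_force: [0.6, -1.6, 6.4]
grip_width: 0.315
finger_force: 59.5
```

{"fn": "arm_command", "kwargs": {"motion": [{"grip":1,"xyz":[0,0,0],"spin":0},{"grip":1,"xyz":[0,0,0],"spin":0},{"grip":1,"xyz":[0,0,-0.2],"spin":0},{"grip":1,"xyz":[0,0,-0.5],"spin":0},{"grip":1,"xyz":[0,0,-0.8],"spin":0},{"grip":1,"xyz":[0,0,-1],"spin":0},{"grip":1,"xyz":[0,0,-1],"spin":0},{"grip":1,"xyz":[0,0,-1],"spin":0}]}}

```text
time: 23.15
eef_pos: [0.4398, 0.305, 0.1453]
orientation: [-3.141, -0.0, 3.135]
wrist_force: [0.1, -0.1, -2.0]
grip_width: 0.313
finger_force: 59.2
```

```bash
python3 -c "
from h import *
print(step([.441,.144,.147],np.pi), env.get_state()['eef_pos'])"
```

```text
(array([-0.04, -3.22, -0.03]), np.float64(-0.06)) [0.43980769 0.30498162 0.14528608]
```

{"fn": "arm_command", "kwargs": {"motion": [{"grip":1,"xyz":[0,-0.4,0],"spin":0},{"grip":1,"xyz":[0,-0.9,0],"spin":0},{"grip":1,"xyz":[0,-1.4,0],"spin":0},{"grip":1,"xyz":[0,-1.9,0],"spin":0},{"grip":1,"xyz":[-0.03,-2.4,0],"spin":0},{"grip":1,"xyz":[-0.03,-2.9,0],"spin":0},{"grip":1,"xyz":[-0.03,-3.15,0],"spin":0},{"grip":1,"xyz":[-0.03,-3.22,0],"spin":0},{"grip":1,"xyz":[-0.03,-3.22,0],"spin":0},{"grip":1,"xyz":[-0.03,-3.22,0],"spin":0}]}}

```text
time: 24.15
eef_pos: [0.4405, 0.1459, 0.1455]
orientation: [3.14, 0.001, 3.137]
wrist_force: [0.1, -0.3, -1.2]
grip_width: 0.311
finger_force: 59.3
```

{"fn": "arm_command", "kwargs": {"motion": [{"grip":1,"xyz":[0,0,0.3],"spin":0},{"grip":1,"xyz":[0,0,0.55],"spin":0},{"grip":1,"xyz":[0,0,0.74],"spin":0},{"grip":1,"xyz":[0,0,0.82],"spin":0},{"grip":1,"xyz":[0,0,0.82],"spin":0},{"grip":1,"xyz":[0,0,0.82],"spin":0}]}}

```text
time: 24.75
eef_pos: [0.4406, 0.1446, 0.1045]
orientation: [3.141, 0.0, 3.136]
wrist_force: [0.8, 0.1, -1.5]
grip_width: 0.314
finger_force: 59.3
```

```bash
python3 - <<'E'
from h import *
a=env.get_image("wrist")["img"];b=env.get_image("scene")["img"][200:330,205:335]
cv2.imwrite("pics/y11.png",np.hstack([cv2.resize(a[100:,130:430],(400,427)),cv2.resize(b,(400,427))]))
E
```

```text
(no output)
```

View pics/y11.png

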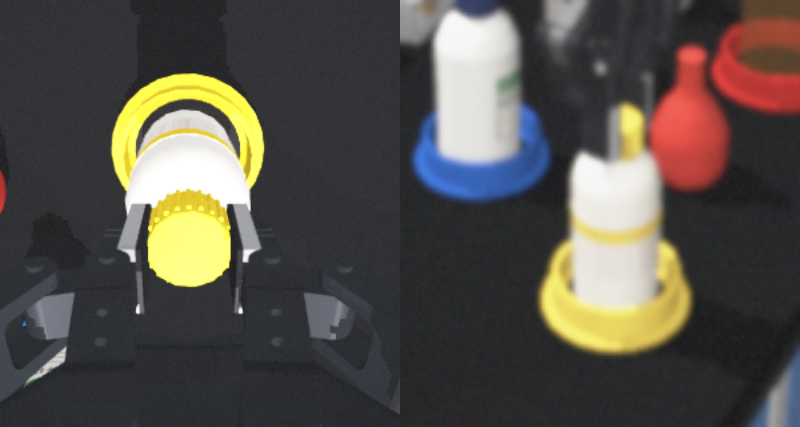

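The yellow bottle is upright inside its tub, with its cap at (188,245). I'll lower it to contact.

{"fn": "arm_command", "kwargs": {"motion": [{"grip":1,"xyz":[0,0,0.04],"spin":0},{"grip":1,"xyz":[0,0,0.08],"spin":0},{"grip":1,"xyz":[0,0,0.08],"spin":0}]}}

```text
time: 25.15
eef_pos: [0.4411, 0.1443, 0.1013]
orientation: [-3.141, 0.002, 3.135]
wrist_force: [-0.1, -0.6, 5.6]
grip_width: 0.314
finger_force: 60.1
```

{"fn": "arm_command", "kwargs": {"motion": [{"grip":1,"xyz":[0,0,0.04],"spin":0},{"grip":1,"xyz":[0,0,0.04],"spin":0}]}}

```text
time: 25.35
eef_pos: [0.4418, 0.1445, 0.1012]
orientation: [-3.14, 0.005, 3.135]
wrist_force: [-3.3, -3.7, 21.7]
grip_width: 0.317
finger_force: 61.7
```

{"fn": "arm_command", "kwargs": {"motion": [{"grip":1,"xyz":[0,0,-0.05],"spin":0},{"grip":0.5,"xyz":[0,0,-0.05],"spin":0},{"grip":0.3,"xyz":[0,0,-0.05],"spin":0},{"grip":0.25,"xyz":[0,0,-0.05],"spin":0},{"grip":0.25,"xyz":[0,0,-0.05],"spin":0},{"grip":0.25,"xyz":[0,0,-0.4],"spin":0},{"grip":0.25,"xyz":[0,0,-1.2],"spin":0},{"grip":0.25,"xyz":[0,0,-2],"spin":0},{"grip":0.25,"xyz":[0,0,-2.8],"spin":0},{"grip":0.25,"xyz":[0,0,-2.8],"spin":0}]}}

```text
time: 26.35
eef_pos: [0.4431, 0.1465, 0.243]
orientation: [3.138, 0.01, 3.135]
wrist_force: [0.2, 0.9, -0.6]
grip_width: 0.748
finger_force: 0.0
```

{"fn": "arm_command", "kwargs": {"motion": [{"grip":0.25,"xyz":[0,0,0],"spin":0},{"grip":0.25,"xyz":[0,0,0],"spin":0},{"grip":0.25,"xyz":[0,0,0],"spin":0}]}}

```text
time: 26.65
eef_pos: [0.4396, 0.1437, 0.2369]
orientation: [-3.141, -0.003, 3.136]
wrist_force: [-0.5, -0.3, -0.3]
grip_width: 0.752
finger_force: 0.0
```

```bash
python3 - <<'E'
from h import *
cv2.imwrite("pics/end.png",cv2.resize(env.get_image("scene")["img"][110:380,140:420],(720,594)[:2]))
E
```

```text
(no output)
```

View pics/end.png

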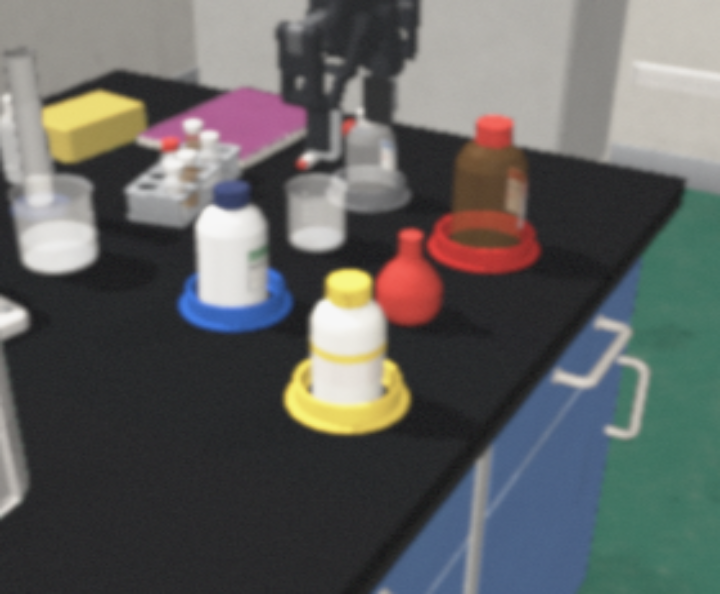

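All four bottles stand upright in their tubs: blue (235,250), yellow (348,340), grey (370,160) and red (490,180). The bulb and beaker are where they were, and the gripper is clear.

```bash
python3 -c "
from cell import env
print(env.finish_job())"
```

```text
the job is handed in; nothing more can be done
None
```

The job is handed in: the red, blue, grey and yellow bottles were placed in that order, each now stands upright in the tub of its cap colour, and the final picture shows the bulb and beaker where they stood.

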